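# Release the brake of the loaded rotary stand

## Task

Release the brake of the rotary stand that carries the machined flange: press the release button in the grip of its brake lever and, keeping the button pressed, swing the lever fully down, then let go. Leave the empty stand's brake lever up, still locked.

Things in the scene. Friction and masses are not known exactly. Their poses are not given: they have to be found in the camera images.
- flange_stand: Fixed grey stand with a 140 mm turning plate (top 91 mm up) carrying an aluminium flange (disc 120 mm, hub 72 mm, top 143 mm). Origin on the bench under the plate's axis; z up, x away from the robot, yaw within 0.3. Lever hinge at (-40, -95, 125) mm, axis along y: the lever swings in the plane y = -95 mm, grip towards -x. The other stand is the same, its plate bare; they may change places.
- brake_lever (a joint): Lever of that stand, rad, growing downward: 0 = 35 deg (0.611) above level, 0.96 = fully down, 20 deg below level, on its stop. Starts at 0 to 0.2. Black grip 130 to 250 mm from the hinge, 30 mm wide, 32 thick. Stiff, stays where left: 8 to 12 N at the button moves it. With the button out a ratchet blocks it at 0.21 and at teeth on to 0.77; button let out midway: blocked again.
- brake_lever_button_top (a point): Centre of the top face of its release button: aluminium block 40 mm along the lever, 22 mm across, 10 mm proud of the grip's upper side; 190 mm along the lever from the hinge, face 26 mm above the lever's centre line. z out of the face, x back to the hinge. Moves 6 mm square into the grip (spring 2 to 5 N); the ratchet frees about 4 mm in. Pushing the grip beside it does not free the lever.
- spare_lever (a joint): Lever of the empty stand (bare turning plate with four black slots), same build, scale and button. Starts at 0 to 0.2 and must stay locked up there (below 0.28).

How it is judged:
By the outcome, as a careful person would: the job done as asked, in the order asked, and still so for the second after the job is handed in, with the robot touching nothing.
It also fails if it takes over 32 s, if anything falls off the work surface, if the arm or the gripper's body presses on something with over 40 N, if the wrist force passes 120 N, or if a joint passes its speed limit or range.

## Robot

A 6-joint arm with a two-finger parallel gripper is mounted at the origin on the work surface. World frame = base frame: x ahead of the robot, y to its left, z up, the work surface at z = 0. Lengths are in m, angles in rad, forces in N, time in s.
With the tool pointing down it reaches from about 0.325 to 1 m from the base axis. Payload 5.1 kg.
Tool frame: the origin (TCP) lies between the finger pads; the fingertips stand 8 mm ahead of it and the grasp point (between the pads) lies 11 mm behind it (r.tip_reach is the distance from the TCP to the fingertips, in m); z points along the fingers, y is the line along which they close (so a half turn about z gives the same grasp; the last joint's range is limited). The gripper opens to 85 mm and grips with 20 to 120 N. Pads are 22 mm wide; open, the fingers measure 114 mm over their backs; the gripper's body (76 mm by 85 mm) begins 54 mm behind the grasp point. The pads swing forward as they close: fully open they stand 13 mm farther back than shut.
Start: joints at [-1.417, 0.124, 1.65, -0, 1.367, -0.083], TCP at [0.152, -0.632, 0.239] pointing down, gripper open.
Joint ranges: [-2.61, 2.61], [-1.02, 2.33], [0.03, 2.71], [-1.35, 4.49], [0.32, 2.68], [-2.91, 2.91]. Speed limits (rad/s): [2.57, 2.57, 3.14, 3.14, 3.14, 3.14].

## Interface

Orientations are given as a unit quaternion [x, y, z, w].
In Python, from bench import r, grab_frame, get_calibration, finder gives the robot as it stands.
- The arm moves only by the tool move_arm, never from a script. Its argument "commands" is one flat list of numbers, 5 for each row, row after row: the shift along the world's x, y, z in m, then the turn about the world's z in degrees, then the closure, from 0 (fully open) to 1 (shut). A call has 1 to 12 rows; each row shifts and turns the commanded pose from where the row before left it; what a row does not reach is not made up. A row lasts 1/10 s, in which the tool goes at most 50 mm and 8.59 degrees, less where a joint would pass 70% of its speed; a pose out of reach is approached as far as the arm can. A call is refused whole if a number of a shift passes 0.05 or a number of a turn 8.59, either way. A call with a gripper value outside its range is refused whole. The fingers move at their own pace and stop on an object; the grip force is fixed at half the most. Time passes only in rows, so rows that do not move let the fingers close. It gives the time, the measured TCP pose, the force, the opening and the grip force at its end, in the units of the state.
- r.state(): the state, without advancing time (a new reading comes with each control period).
- grab_frame(name): name is "side" or "top"; returns (picture, depth): 420x560x3 uint8, red, green, blue; 420x560 float32, m along the optical axis (not along the pixel's ray), 0 where there is no reading.
- get_calibration(name): a dict with "K" (3x3 intrinsics, pixels), "extrinsics" (4x4, takes a point from camera to world coordinates). Camera axes: x right, y up, looking along -z (the intrinsics and any distortion apply to the point x, -y, -z); pixel columns grow to the right and rows downward; lengths in m; the calibration is good to about 2 mm. A picture is of the moment at which its call begins. get_calibration takes no time and is no camera call.
- r.hand_in(): hands the job in; it is judged then, once.
Trained networks look in the newest picture that a camera, given by its name, has taken for a name from the list of things; names that differ only in an ending like _2 or _b are one class to them, and where a whole thing is asked for, a point or a joint stands for the part that bears it (a point fixed in the world has none). Each returns a list of dicts, best first, with "conf" (0 to 1); they miss things now and then, are a little off and sometimes report something else, mostly with a low value. They report only what shows in the picture. A call takes as long as a camera call.
- finder.boxes_of(thing, camera): "extent" ([left, top, right, bottom] in pixels, round what is visible of it).
- finder.silhouettes(thing, camera): "region" (420x560 bool, what is visible of it) and "extent" ([left, top, right, bottom] in pixels, round what is visible of it).
- finder.pinpoint(thing, camera): "centre" ([row, column] in pixels: a listed point, or the origin of a listed thing).
The state is a dict: "t": time; "joint_pos": joint angles; "dq": joint speeds; "tau": joint torques, N m; "tcp_pos": TCP position; "ee_rot": TCP orientation; "wrist_force": force on the tool from outside, world axes, zero at the start; "moment": the same for the moment, N m; "finger_gap": opening from 0.0 (shut) to 1.0 (fully open); "grasp_force": force on a finger pad.
Only numpy, scipy, OpenCV 4.12 (cv2) and the standard library are available. Lean on these libraries where they do the work, as an engineer would, in place of code of your own. Each camera call takes 0.05 s, during which the arm holds its last target. There are 200 camera calls.

## Working session

There is one attempt and no reset: what is moved stays moved. The work goes in short steps, Python scripts to look and compute and a tool call to move; the robot and the scene stay as the last step left them, time stands still between calls to the robot, and variables do not carry over. Pictures are saved under pics/ and viewed, at most 10 in all, crops included, and the job is handed in when it is done.

Besides the shell and the picture viewer there is one more tool, called after ">>>" as name(argument=value, ...) on one line, values as JSON. move_arm: Moves the arm, as the interface text tells. Its arguments: {"type":"object","properties":{"commands":{"type":"array"}},"required":["commands"]}

```bash
mkdir -p pics
cat > h.py <<'E'
import numpy as np, cv2
from bench import r, grab_frame, get_calibration, finder
def cloud(n,d):
    c=get_calibration(n);K=np.array(c["K"]);T=np.array(c["extrinsics"])
    v,u=np.mgrid[:420,:560]
    P=np.stack([(u-K[0,2])/K[0,0]*d,-(v-K[1,2])/K[1,1]*d,-d,np.ones_like(d)],-1)
    return (P@T.T)[...,:3]
E
python3 - <<'E'
from h import *
ims=[]
for n in("top","side"):
    im,d=grab_frame(n);np.savez(n,im=im,d=d);ims.append(im)
    c=get_calibration(n);print(n,{k:v for k,v in c.items() if k not in("K","extrinsics")},np.array(c["extrinsics"])[:3,3].round(2))
    P=cloud(n,d)
    for t in("flange_stand","brake_lever_button_top","brake_lever","spare_lever"):
        for f in finder.pinpoint(t,n)[:3] if t!="brake_lever" and t!="spare_lever" else []:
            a,b=[int(round(x)) for x in f["centre"]];print(t,n,round(f["conf"],2),a,b,P[a,b].round(3))
        for f in finder.boxes_of(t,n)[:3]: print(" box",t,round(f["conf"],2),np.round(f["extent"]))
cv2.imwrite("pics/a.png",ims[0][...,::-1]);cv2.imwrite("pics/b.png",ims[1][...,::-1])
s=r.state();print(s);print(r.tip_reach)
E
```

```text
top {} [ 0.56 -0.02  0.93]
flange_stand top 0.87 156 164 [0.725 0.22  0.11 ]
 box flange_stand 0.79 [117. 115. 227. 278.]
 box brake_lever_button_top 0.65 [171. 223. 191. 247.]
 box brake_lever 0.6 [171. 155. 203. 278.]
 box spare_lever 0.74 [384. 162. 411. 284.]
side {} [ 0.6  -0.78  0.82]
flange_stand side 0.89 195 318 [0.725 0.13  0.103]
 box flange_stand 0.79 [227. 133. 359. 231.]
brake_lever_button_top side 0.43 143 257 [0.567 0.155 0.248]
 box brake_lever 0.73 [226. 138. 301. 176.]
 box spare_lever 0.63 [207. 242. 307. 301.]
{'t': 0.7, 'joint_pos': array([-1.41660333e+00,  1.23782101e-01,  1.65027337e+00,  1.01400386e-05,
        1.36751641e+00, -8.25831673e-02]), 'dq': array([-0.00132842, -0.00155202, -0.00191409,  0.00037017, -0.00117979,
       -0.00082555]), 'tau': array([-8.44300484e-04, -4.23451602e+01, -3.65659547e+01, -2.19504800e-04,
        5.25859814e-04,  6.35426602e-06]), 'tcp_pos': array([ 0.15245473, -0.63186352,  0.23934957]), 'ee_rot': array([9.93000433e-01, 1.18110708e-01, 5.33435977e-06, 1.02048081e-05]), 'wrist_force': array([ 1.29469274, -0.12114989, -0.37422194]), 'moment': array([-0.00924892, -0.0297863 ,  0.00704017]), 'grasp_force': 0.0, 'finger_gap': 0.9989758707293568}
0.008
```

View pics/a.png

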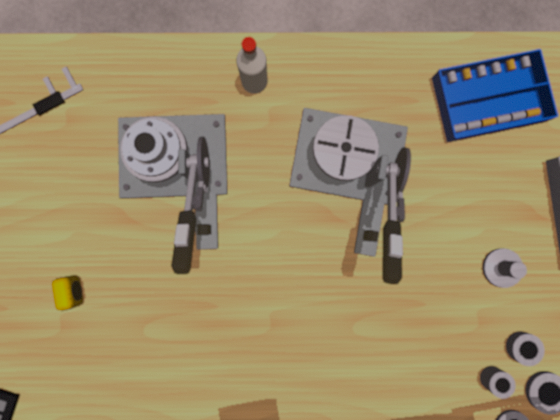

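View pics/b.png

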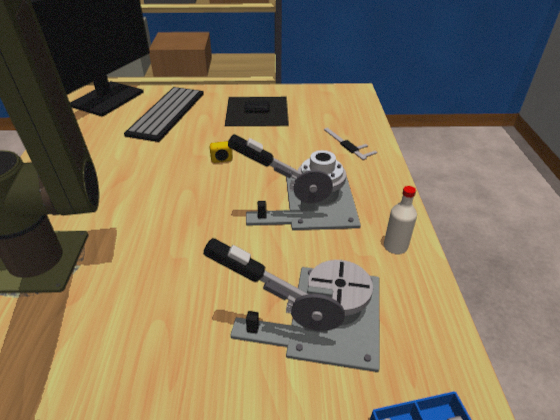

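The flange stand is on the left. In the top view its button is near column 181, row 233, and the bare stand's lever is near column 393. In the side view the flange lever's button is near column 255, row 145. Next I measure the button and lever geometry.

Run:
```python
from h import *
for n,box,bb in(("top",(165,150,215,280),(172,222,192,248)),("side",(222,130,300,180),(245,136,270,156))):
    z=np.load(n+".npz");im=z["im"];P=cloud(n,z["d"].astype(float))
    u0,v0,u1,v1=bb
    I=im[v0:v1,u0:u1].astype(int);p=P[v0:v1,u0:u1]
    m=(I.min(-1)>140)&(p[...,2]>.17); q=p[m]
    v,u=np.nonzero(m);print(n,"button n",m.sum(),"median",np.median(q,0).round(4),"mid",((q.min(0)+q.max(0))/2).round(4),q.min(0).round(3),q.max(0).round(3),"px",u.mean()+u0,v.mean()+v0)
    c=q.mean(0);w=np.linalg.svd(q-c)[2];print("axes",w.round(3))
    u0,v0,u1,v1=box;I=im[v0:v1,u0:u1].astype(int);p=P[v0:v1,u0:u1]
    m=(I.max(-1)<70)&(p[...,2]>.17);q=p[m];c=q.mean(0);w=np.linalg.svd(q-c)[2]
    print("grip",m.sum(),c.round(4),w[0].round(3),"yaw",np.arctan2(w[0,1],w[0,0]),"elev",np.degrees(np.arcsin(w[0,2])))
# plate yaw from top cam: grey plate points z 0.003..0.03
z=np.load("top.npz");P=cloud("top",z["d"].astype(float));I=z["im"].astype(int)
sub=np.zeros((420,560),bool);sub[105:205,110:235]=1
m=sub&(np.ptp(I,-1)<25)&(P[...,2]>.004)&(P[...,2]<.03)
rc=cv2.minAreaRect(P[m][:,:2].astype(np.float32));print("plate",m.sum(),rc,np.median(P[m][:,2]))
sub[:]=0;sub[105:205,110:190]=1
for zz in((.128,.136),(.137,.15),(.1,.126)):
    m=sub&(P[...,2]>zz[0])&(P[...,2]<zz[1]);
    if m.sum()>5: print(zz,m.sum(),cv2.minEnclosingCircle(P[m][:,:2].astype(np.float32)))
# lever profile: points above .1 in lever region
for c,name in(((165,150,215,280),"flange"),((380,150,412,285),"spare")):
    p=P[c[1]:c[3],c[0]:c[2]].reshape(-1,3);p=p[p[:,2]>.1]
    for x in np.arange(.42,.74,.02):
        k=p[abs(p[:,0]-x)<.01]
        if len(k): print(name,x.round(2),np.median(k[:,1]).round(3),np.percentile(k[:,2],95).round(3),k[:,1].min().round(3),k[:,1].max().round(3))
```

```text
top button n 226 median [0.5607 0.1498 0.2528] mid [0.5617 0.0726 0.5872] [ 0.545 -0.015  0.24 ] [0.578 0.16  0.935] px 180.74778761061947 234.46017699115043
axes [[-0.016 -0.235  0.972]
 [-0.986  0.165  0.024]
 [-0.166 -0.958 -0.235]]
grip 753 [0.5494 0.1426 0.2493] [-0.307 -0.155  0.939] yaw -2.673119271230676 elev 69.86950803768825
side button n 66 median [0.5628 0.1483 0.2525] mid [0.5627 0.1489 0.2512] [0.546 0.138 0.241] [0.58  0.16  0.262] px 255.12121212121212 143.12121212121212
axes [[ 0.855  0.047 -0.516]
 [-0.065  0.998 -0.017]
 [-0.515 -0.049 -0.856]]
grip 626 [0.5572 0.1315 0.235 ] [-0.027 -0.82   0.572] yaw -1.6036562579812184 elev 34.85499170044856
plate 4110 ((0.734673023223877, 0.22953227162361145), (0.21126669645309448, 0.24900102615356445), 1.5836474895477295) 0.013145850123319702
(0.128, 0.136) 91 ((0.7127565741539001, 0.2141258418560028), 0.0537717379629612)
(0.137, 0.15) 1211 ((0.7268112897872925, 0.22262956202030182), 0.06903540343046188)
(0.1, 0.126) 1520 ((0.7339280247688293, 0.2327115535736084), 0.08107685297727585)
flange 0.5 0.145 0.272 0.133 0.163
flange 
[... 171 characters left out ...]

flange 0.62 0.141 0.199 0.127 0.156
flange 0.64 0.146 0.186 0.127 0.158
flange 0.66 0.137 0.173 0.128 0.158
flange 0.68 0.147 0.17 0.13 0.181
flange 0.7 0.158 0.175 0.125 0.221
flange 0.72 0.171 0.175 0.126 0.22
spare 0.48 -0.206 0.264 -0.222 -0.193
spare 0.5 -0.206 0.264 -0.228 -0.194
spare 0.52 -0.21 0.254 -0.229 -0.197
spare 0.54 -0.212 0.252 -0.231 -0.202
spare 0.56 -0.216 0.935 -0.237 -0.015
spare 0.58 -0.226 0.216 -0.252 -0.209
spare 0.6 -0.237 0.196 -0.255 -0.223
spare 0.62 -0.239 0.184 -0.259 -0.226
spare 0.64 -0.244 0.172 -0.262 -0.231
spare 0.66 -0.256 0.172 -0.266 -0.218
spare 0.68 -0.25 0.176 -0.27 -0.218
spare 0.7 -0.254 0.175 -0.274 -0.219
spare 0.72 -0.268 0.168 -0.277 -0.222
```

>>> move_arm(commands=[0,0,0.05,0,1,0,0,0.05,0,1,0.023,0.043,0,-1.2,1,0.023,0.043,0,-1.2,1,0.023,0.043,0,-1.2,1,0.023,0.043,0,-1.2,1,0.023,0.043,0,-1.2,1,0.023,0.043,0,-1.2,1,0.023,0.043,0,-1.2,1,0.023,0.043,0,-1.2,1,0.023,0.043,0,-1.2,1,0.023,0.043,0,-1.2,1])

```text
t: 1.9
tcp_pos: [0.3829, -0.2, 0.3397]
ee_rot: [1.0, 0.013, 0.001, 0.0]
wrist_force: [0.7, 0.1, 0.0]
finger_gap: -0.001
grasp_force: 0.0
```

>>> move_arm(commands=[0.023,0.0436,0,0,1,0.023,0.0436,0,0,1,0.023,0.0436,0,0,1,0.023,0.0436,0,0,1,0.023,0.0436,0,0,1,0.023,0.0436,0,0,1,0.023,0.0436,0,0,1,0.023,0.0436,0,0,1,0,0,-0.03,0,1,0,0,-0.01,0,1,0,0,0,0,1])

```text
t: 3.0
tcp_pos: [0.5651, 0.1465, 0.2966]
ee_rot: [1.0, 0.014, -0.003, 0.0]
wrist_force: [-0.9, 0.6, 0.2]
finger_gap: -0.001
grasp_force: 0.0
```

Run:
```python
from h import *
s=r.state();print(s["t"],s["tcp_pos"].round(4),s["ee_rot"].round(3),s["wrist_force"])
ims=[]
for n,b in(("side",(200,90,320,190)),("top",(130,170,250,290))):
    im,d=grab_frame(n);ims.append(cv2.resize(im[b[1]:b[3],b[0]:b[2]],(400,400 if n=="top" else 333),interpolation=cv2.INTER_CUBIC))
ims[0]=cv2.copyMakeBorder(ims[0],0,67,0,0,cv2.BORDER_CONSTANT)
cv2.imwrite("pics/c.png",np.hstack(ims)[...,::-1])
```

```text
3.0 [0.5651 0.1465 0.2966] [ 1.     0.014 -0.003  0.   ] [-0.87564165  0.58666773  0.18165766]
```

View pics/c.png

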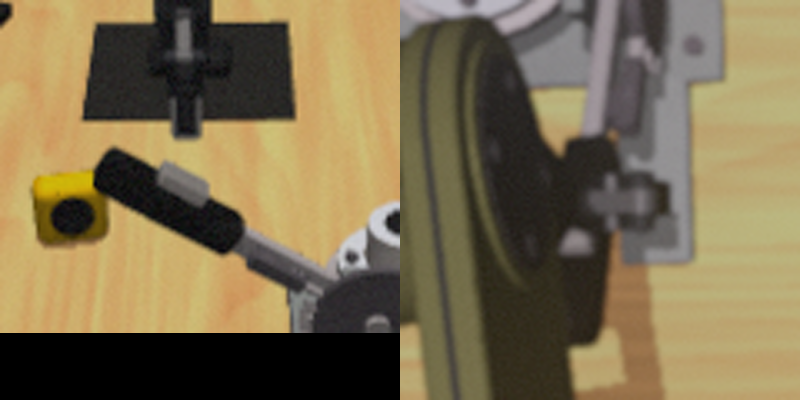

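The side view shows the fingertips (crop 187,137) squarely above the button (184,180), about 30 mm clear. I go down to contact.

>>> move_arm(commands=[0,0.002,-0.012,0,1,0,0,-0.01,0,1,0,0,0,0,1,0,0,-0.004,0,1,0,0,0,0,1])

```text
t: 3.6
tcp_pos: [0.5663, 0.1488, 0.2729]
ee_rot: [1.0, 0.014, -0.0, 0.0]
wrist_force: [-0.1, -0.5, -1.2]
finger_gap: 0.001
grasp_force: 0.0
```

>>> move_arm(commands=[0,0,-0.003,0,1,0,0,0,0,1])

```text
t: 3.8
tcp_pos: [0.5664, 0.149, 0.2701]
ee_rot: [1.0, 0.014, -0.0, 0.0]
wrist_force: [0.2, -0.5, -0.0]
finger_gap: 0.0
grasp_force: 0.0
```

>>> move_arm(commands=[0,0,-0.003,0,1,0,0,0,0,1])

```text
t: 4.0
tcp_pos: [0.5663, 0.1489, 0.2669]
ee_rot: [1.0, 0.014, -0.0, 0.0]
wrist_force: [-0.7, 1.0, -0.2]
finger_gap: -0.001
grasp_force: 0.0
```

>>> move_arm(commands=[0,0,-0.003,0,1,0,0,0,0,1])

```text
t: 4.2
tcp_pos: [0.5664, 0.1489, 0.264]
ee_rot: [1.0, 0.014, -0.0, -0.0]
wrist_force: [-0.5, 0.3, 0.1]
finger_gap: -0.003
grasp_force: 0.0
```

>>> move_arm(commands=[0,0,-0.003,0,1,0,0,0,0,1])

```text
t: 4.4
tcp_pos: [0.5668, 0.149, 0.2617]
ee_rot: [1.0, 0.014, 0.001, -0.0]
wrist_force: [0.4, -0.7, 2.2]
finger_gap: 0.004
grasp_force: 1.4
```

>>> move_arm(commands=[0,0,-0.003,0,1,0,0,0,0,1])

```text
t: 4.6
tcp_pos: [0.5667, 0.149, 0.2588]
ee_rot: [1.0, 0.014, 0.0, -0.0]
wrist_force: [0.5, 0.8, 3.3]
finger_gap: 0.003
grasp_force: 2.0
```

>>> move_arm(commands=[0,0,-0.003,0,1,-0.003,0,-0.003,0,1,-0.004,0,-0.003,0,1,-0.003,0,-0.002,0,1,0,0,0,0,1])

```text
t: 5.1
tcp_pos: [0.5584, 0.1489, 0.2485]
ee_rot: [1.0, 0.014, 0.003, -0.0]
wrist_force: [6.0, 0.2, 2.3]
finger_gap: -0.001
grasp_force: 2.7
```

>>> move_arm(commands=[-0.0065,-0.0005,-0.0097,0,1,-0.0065,0,-0.0097,0,1,-0.0065,0,-0.0097,0,1,0,0,0,0,1])

```text
t: 5.5
tcp_pos: [0.5378, 0.1484, 0.2183]
ee_rot: [1.0, 0.014, 0.002, -0.0]
wrist_force: [4.5, -0.0, 2.8]
finger_gap: -0.003
grasp_force: 2.4
```

```bash
cat > look.py <<'E'
from h import *
import sys
im,d=grab_frame("side");np.savez("s_now",im=im,d=d)
cv2.imwrite(sys.argv[1],cv2.resize(im[110:230,200:360],(800,600),interpolation=cv2.INTER_CUBIC)[...,::-1])
E
python3 look.py pics/d.png
```

```text
(no output)
```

View pics/d.png

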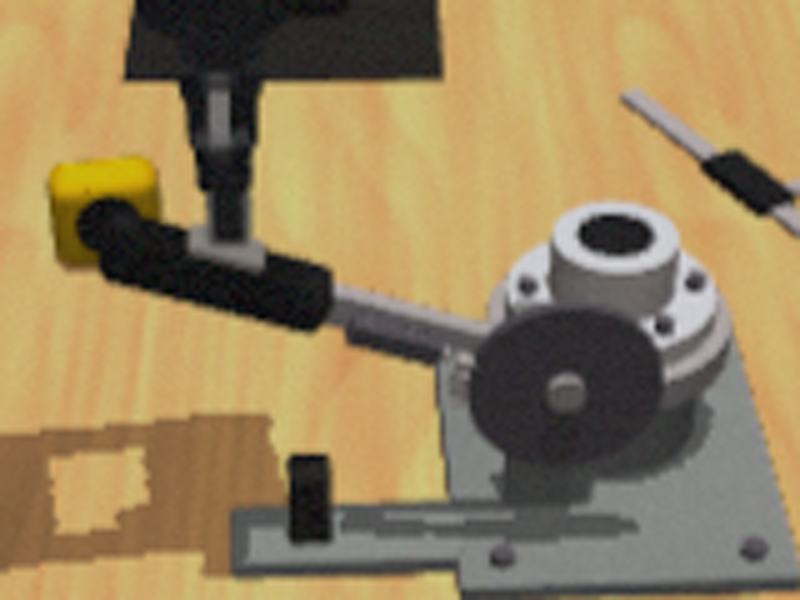

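The lever is following: the tip sits in the middle of the button (column 228, row 245) and the lever is past the first tooth. I continue along the arc.

>>> move_arm(commands=[-0.005,-0.0003,-0.0115,0,1,-0.005,0,-0.011,0,1,-0.004,0,-0.0105,0,1,-0.003,-0.0003,-0.0112,0,1,-0.003,0,-0.0112,0,1,-0.0025,0,-0.0115,0,1])

```text
t: 6.15
tcp_pos: [0.517, 0.148, 0.1535]
ee_rot: [1.0, 0.014, 0.004, -0.0]
wrist_force: [5.0, -1.2, 8.3]
finger_gap: -0.002
grasp_force: 3.7
```

>>> move_arm(commands=[-0.0015,0,-0.0105,0,1,-0.001,0,-0.0105,0,1,-0.001,0,-0.0105,0,1,0.001,0,-0.0105,0,1])

```text
t: 6.55
tcp_pos: [0.5144, 0.1482, 0.1116]
ee_rot: [1.0, 0.014, 0.003, -0.0]
wrist_force: [3.5, -0.1, 9.2]
finger_gap: 0.0
grasp_force: 3.9
```

Next, down to the stop (expected TCP z ≈ 0.087), watching the force.

>>> move_arm(commands=[0.001,0,-0.009,0,1,0.001,0,-0.008,0,1,0.001,0,-0.004,0,1,0,0,0,0,1])

```text
t: 6.95
tcp_pos: [0.5159, 0.148, 0.0891]
ee_rot: [1.0, 0.014, 0.001, -0.0]
wrist_force: [2.1, 0.6, 4.7]
finger_gap: 0.001
grasp_force: 2.2
```

>>> move_arm(commands=[0,0,-0.003,0,1,0,0,0,0,1])

```text
t: 7.15
tcp_pos: [0.5163, 0.148, 0.0867]
ee_rot: [1.0, 0.014, 0.001, -0.0]
wrist_force: [1.8, 0.5, 6.3]
finger_gap: 0.0
grasp_force: 2.4
```

>>> move_arm(commands=[0,0,-0.002,0,1,0,0,0,0,1])

```text
t: 7.35
tcp_pos: [0.5165, 0.1481, 0.0864]
ee_rot: [1.0, 0.014, 0.001, -0.0]
wrist_force: [-3.2, -0.6, 15.5]
finger_gap: -0.002
grasp_force: 7.5
```

>>> move_arm(commands=[0,0,-0.002,0,1,0,0,0,0,1])

```text
t: 7.55
tcp_pos: [0.5166, 0.1482, 0.0861]
ee_rot: [1.0, 0.014, 0.001, -0.0]
wrist_force: [-7.7, -1.8, 24.6]
finger_gap: -0.0
grasp_force: 12.7
```

```bash
python3 look.py pics/e.png
```

```text
(no output)
```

View pics/e.png

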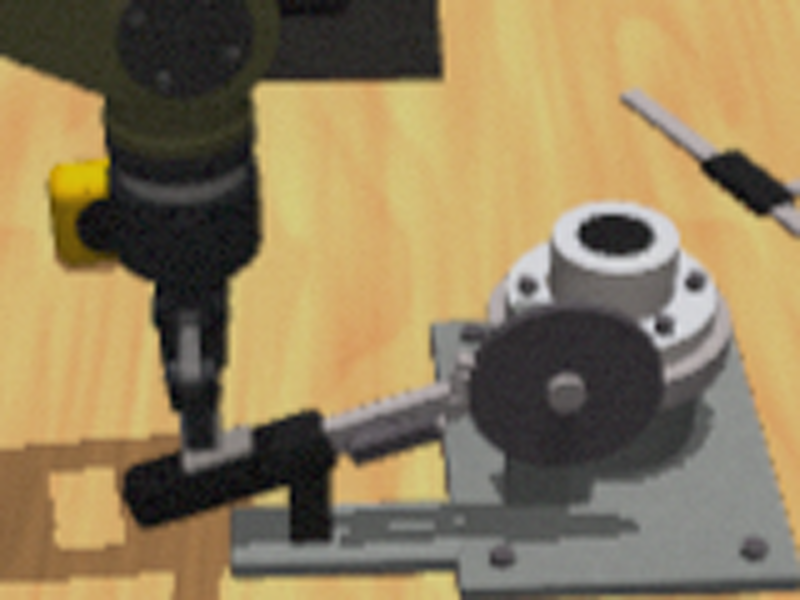

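The grip (column 310, row 450) now rests on its black stop post, and the force rises without any travel, so the lever is fully down. I lift straight off and back away.

>>> move_arm(commands=[0,0,0.004,0,1,0,0,0.01,0,1,0,0,0.03,0,1,0,0,0.04,0,1,0,0,0.05,0,1,0,0,0.05,0,1,0,0,0.04,0,1,0,0,0,0,1,0,0,0,0,1])

```text
t: 8.5
tcp_pos: [0.5148, 0.1478, 0.3058]
ee_rot: [1.0, 0.014, 0.0, -0.0]
wrist_force: [0.7, 1.4, -0.7]
finger_gap: -0.001
grasp_force: 0.0
```

```bash
sed -i 's/im\[110:230,200:360\]/im[110:320,180:460]/' look.py; python3 look.py pics/f.png
```

```text
(no output)
```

View pics/f.png

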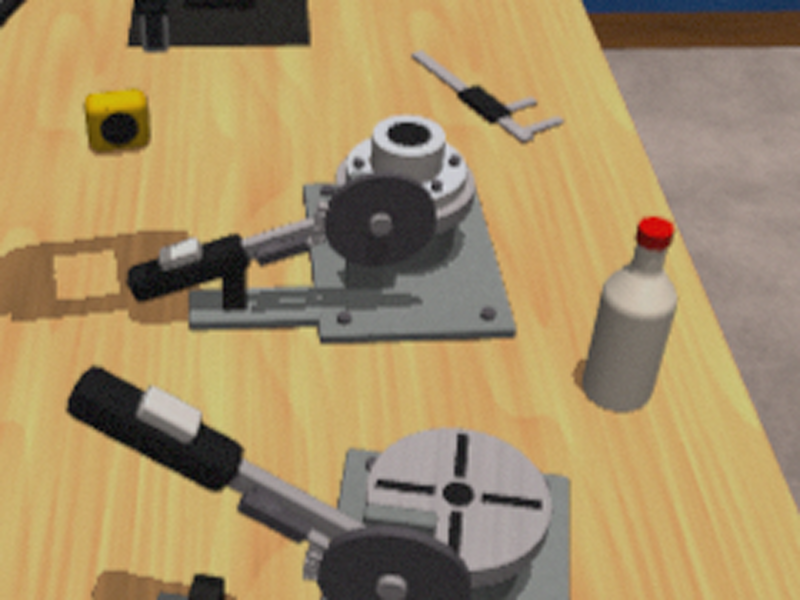

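The flange stand's lever (grip near column 190, row 265) stays down on its stop with the button out. The spare lever (grip near column 155, row 425) is still up, and the robot is clear of both.

```bash
python3 -c "
from bench import r
print(r.hand_in())"
```

```text
the job is handed in; nothing more can be done
None
```

The flange stand's brake is released: its lever was swung fully down onto its stop with the button held in, then let go; the empty stand's lever is still up, and the job was handed in at about 8.5 s.

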